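# Refit the sprung roller in the kitchen roll holder

### The arm

A 6-joint arm with a two-finger parallel gripper is mounted at the origin on the work surface. World frame = base frame: x ahead of the robot, y to its left, z up, the work surface at z = 0. Lengths are in m, angles in rad, forces in N, time in s.
With the tool pointing down it reaches from about 0.35 to 0.85 m from the base axis. Payload 8.1 kg.
Tool frame: the origin (TCP) lies at the very end of the fingers, on their centre line; the grasp point (between the pads) lies 19 mm behind it (robot.pinch_z is the distance from the TCP to the grasp point, in m); x points along the fingers, z is the direction in which the jaws open and shut, and the axes are right-handed (so a half turn about x gives the same grasp; the last joint's range is limited). The gripper opens to 93 mm and grips with 3 to 60 N. Pads are 15 mm wide; open, the fingers measure 128 mm over their backs; the gripper's body (75 mm by 188 mm) begins 65 mm behind the grasp point.
Start: joints at [1.18, 0.13, 1.488, -0, 1.523, -0.085], TCP at [0.181, 0.572, 0.219] pointing down, gripper open.
Joint ranges: [-2.96, 2.96], [-0.89, 2.26], [0.02, 2.5], [-1.34, 4.48], [0, 2.73], [-2.66, 2.66]. Speed limits (rad/s): [2.39, 2.39, 2.79, 3.14, 3.14, 3.14].

### API

Orientations are given as a rotation vector (axis times angle).
In Python, from plant import robot, optics, ticket gives the robot as it stands.
- The arm moves only by the tool jog_arm, never from a script. Its argument "targets" is a list of rows, each a list of 7 numbers: the shift along the tool's x, y, z in cm, then the turn, a rotation vector about the tool's x, y, z in degrees, then the closure, from 0 (fully open) to 1 (shut). In form: [[dx, dy, dz, ax, ay, az, grip], ...]. A call has 1 to 5 rows; each row is the pose to reach, as a shift and turn from the pose measured when the call began, along the tool's axes at that moment; what a row does not reach only later rows make up. A row lasts 1/8 s, in which the tool goes at most 62.5 mm and 10.7 degrees, less where a joint would pass 70% of its speed; a pose out of reach is approached as far as the arm can. A call with a gripper value outside its range is refused whole. The fingers move at their own pace and stop on an object; "squeeze" is the grip in N (left out, the last holds). Time passes only in rows, so rows that repeat a pose let the fingers close. It gives the time, the measured TCP pose, the force and the opening at its end, in the units of the state.
- robot.read_state(): the state, without advancing time (a new reading comes with each control period).
- optics.read_camera(name): name is "side" or "top" or "wrist"; returns a dict with "frame" (420x560x3 uint8, red, green, blue), "vertical_fov" (degrees; the focal length in pixels is half the picture's height over the tangent of half this angle, whatever the lens; pixels are square), "cx", "cy" (the principal point, pixels), "R" (3x3) and "t" (3): a world point X has camera coordinates R X + t. Camera axes: x right, y down, z forward; pixel columns grow to the right and rows downward; lengths in m; the calibration is good to about 2 mm. The wrist camera is an equidistant fisheye: a pixel r from the principal point sees the ray r / f radians off the axis. A picture is of the moment at which its call begins. There is no depth.
- ticket.close_job(): hands the job in, once; it reports no verdict.
The state is a dict: "t": time; "q": joint angles; "dq": joint speeds; "joint_torque": joint torques, N m; "tool_pos": TCP position; "orientation": TCP orientation; "force": force on the tool from outside, world axes, zero at the start; "wrist_torque": the same for the moment, N m; "opening": finger opening in m.
Only numpy, scipy, OpenCV 4.12 (cv2) and the standard library are available. Lean on these libraries where they do the work, as an engineer would, in place of code of your own. Each camera call takes 0.05 s, during which the arm holds its last target.

### The job

The washed roller of the kitchen roll holder is drying on its bamboo rest. Fit it back in the holder: put its sprung end into one end cup, squeeze it gently, never forcing it hard against its stop, far enough for the other end to pass into the facing cup, and let it spring out so that both ends sit fully home in the cups, then let go. Leave the other things on the shelf where they stand.

Things in the scene. Friction and masses are not known exactly. Their poses are not given: they have to be found in the camera images.
- roller_mid (a point): Centre of the white roller's thick barrel, 24 mm in diameter (the grasp), 112 mm long along this frame's y axis. From its -y end a fixed stub, 12 mm in diameter, sticks out 12 mm; from its +y end a sprung pin of the same diameter sticks out 32 mm when free: 156 mm from tip to tip. 0.11 to 0.18 kg. At first it lies level in the rest's V notches, its axis 50 mm above the shelf.
- stub_tip (a point): Centre of the end face of the fixed stub, on the roller's axis, 68 mm from roller_mid towards the roller's -y.
- plunger_tip (a point): Centre of the end face of the sprung pin, on the roller's axis; 88 mm from roller_mid towards the roller's +y when free. It moves in with the pin.
- plunger: The sprung pin, 12 mm in diameter, along the roller's y axis; its origin is at roller_mid while it is free and slides with the pin towards the roller's -y, by up to 21 mm at its stop. The spring needs 4 N to start moving and 0.4 N more for each mm (about 11 N at 17 mm); pushing past the stop strains it. In the fitted roller the pin is pushed in by about 6 mm.
- holder: Fixed wooden base board of the roll holder, 90 x 230 x 12 mm, long along its y axis; origin at the centre of its underside, z up. On its rail a fixed steel U bracket has two upright arms facing each other along y, 28 mm wide, tops at z = 99 mm, each with a round end cup open towards the other arm. The bracket's foot between the arms is 26 mm high.
- cup_line (a point): Point 85 mm above the board's middle; the axis of both cups runs through it, along the board's y. Cups: inner diameter 20, outer 28, 7 mm deep, floors 150 mm apart, arm 5 mm thick behind. The bracket is clipped on so that the middle between the cups is up to 16 mm to either side (y) of this point, not measured: feel or look. Either end may go in either cup; fitted, the roller's axis is 4 mm lower.
- rest: Fixed bamboo drying rest on which the roller lies: base board 70 x 130 x 10 mm, origin at the centre of its underside, y along the roller. Two 8 mm thick V-notched posts stand at y = -46 and +46 mm and reach up to about z = 51 mm; the barrel is free between them.
- cup: Purple sippy cup with a closed flip-top lid, 72 mm in diameter, 125 mm high, loose; origin at the centre of its underside. Bystander.
- jar: Empty open glass jar, 80 mm in diameter, 120 mm high, loose; origin at the centre of its underside. Bystander.
- organiser: Round green plastic pill organiser, 84 mm in diameter, 24 mm high, loose; origin at the centre of its underside. Bystander.
- pot_lid: Small steel pot lid, 120 mm in diameter, 35 mm high with its black knob, loose, lying rim down; origin at the centre of its underside. Bystander.
Things that resemble listed ones, but are neither listed nor needed, are in the scene too. What is shaped like the part that bears roller_mid but red is not meant. Of the things that look like the holder, the larger one is meant.

How it is judged:
By the outcome, as a careful person would: the job done as asked, in the order asked, and still so for the second after the job is handed in, with the robot touching nothing.
It also fails if it takes over 48 s, if anything falls off the work surface, if the arm or the gripper's body presses on something with over 40 N, if the wrist force passes 120 N, or if a joint passes its speed limit or range.

## Working session

There is one attempt and no reset: what is moved stays moved. The work goes in short steps, Python scripts to look and compute and a tool call to move; the robot and the scene stay as the last step left them, time stands still between calls to the robot, and variables do not carry over. Pictures are saved under pics/ and viewed, and the job is handed in when it is done.

Besides the shell and the picture viewer there is one more tool, called after ">>>" in YAML: its name, and indented under it one key for each argument. jog_arm: Moves the arm, as the interface text tells. Its arguments: {"type":"object","properties":{"targets":{"type":"array"},"squeeze":{"type":"number"}},"required":["targets"]}

```bash
ls; mkdir -p pics; cat > h.py <<'E'
import numpy as np, cv2
from plant import robot, optics, ticket
from scipy.spatial.transform import Rotation as Ro
def cam(n):
    c=optics.read_camera(n); c['f']=210/np.tan(np.radians(c['vertical_fov'])/2); np.savez(f'pics/{n}.npz',**c); return c
def load(n): 
    d=np.load(f'pics/{n}.npz'); return {k:d[k] for k in d.files}
def ray(c,u,v):
    d=np.array([(u-c['cx'])/c['f'],(v-c['cy'])/c['f'],1.]); R=np.array(c['R']);t=np.array(c['t'])
    return -R.T@t, R.T@d
def onz(c,u,v,z):
    o,d=ray(c,u,v); return o+d*(z-o[2])/d[2]
def proj(c,X):
    p=np.array(c['R'])@np.array(X)+np.array(c['t']); return c['cx']+c['f']*p[0]/p[2], c['cy']+c['f']*p[1]/p[2]
def save(n,im): cv2.imwrite('pics/'+n+'.png',cv2.cvtColor(im,cv2.COLOR_RGB2BGR))
E
python3 - <<'E'
from h import *
for n in ['side','top','wrist']:
    c=cam(n); save(n+'0',c['frame']); print(n,c['f'],c['cx'],c['cy'],np.round(c['R'],3).tolist(),np.round(c['t'],3), -np.array(c['R']).T@c['t'])
s=robot.read_state(); print(s, robot.pinch_z)
E
```

```text
pics
side 415.139212347494 286.18723639888583 206.26129687617475 [[0.984, -0.18, -0.005], [-0.094, -0.489, -0.867], [0.153, 0.854, -0.498]] [-0.506  0.143  0.799] [ 0.38825305 -0.70301517  0.51907275]
top 413.87865950588343 286.81480768795336 206.88892599950603 [[-0.026, -1.0, 0.006], [-0.991, 0.025, -0.134], [0.134, -0.009, -0.991]] [0.035 0.548 0.877] [0.42661191 0.02863064 0.94260842]
wrist 325.19226210127806 283.64182018760084 201.90146114444488 [[0.3, 0.954, -0.002], [0.92, -0.289, 0.265], [0.252, -0.081, -0.964]] [-0.598 -0.032  0.391] [0.11015723 0.59357868 0.38390725]
{'t': 0.15, 'q': array([ 1.17956062e+00,  1.31006841e-01,  1.48903037e+00,  2.38459214e-05,
        1.52295271e+00, -8.54156599e-02]), 'dq': array([-0.00116258, -0.00199348, -0.0033597 ,  0.00140034,  0.00017217,
       -0.00070935]), 'joint_torque': array([ 2.26890193e-04, -5.60477936e+01, -4.92333341e+01,  7.67109962e-02,
        3.06368235e-02, -4.16671719e-05]), 'tool_pos': array([0.18046235, 0.57177445, 0.21781627]), 'orientation': array([-0.9817856 ,  1.33973298,  0.98061295]), 'force': array([-0.4846828 ,  0.21480511,  0.17007118]), 'wrist_torque': array([-0.03794811, -0.03545905, -0.0064554 ]), 'opening': 0.09292650107637894} 0.0188
```

View pics/side0.png

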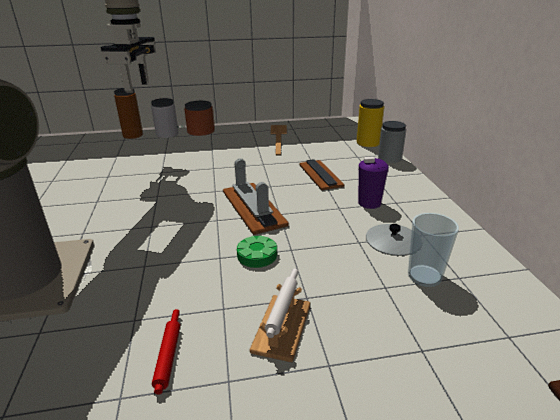

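View pics/top0.png

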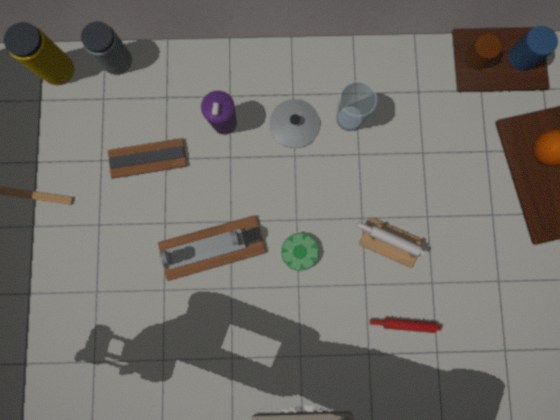

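View pics/wrist0.png

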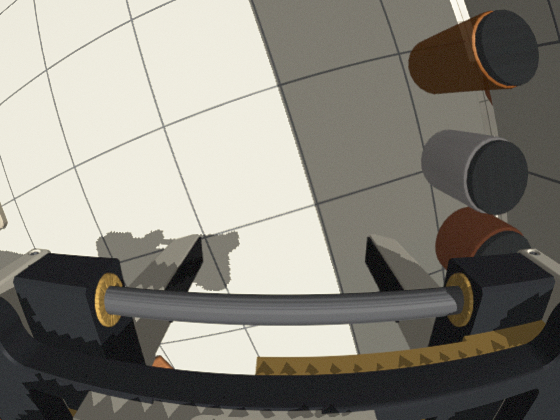

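Top view: the white roller lies on the rest at (392,240), and the red look-alike at (405,325) is not meant. The larger board with the two-arm bracket at (212,248) is the holder. The smaller one at (147,157) has no upright arms and is not meant. I'll confirm with crops.

```bash
python3 - <<'E'
from h import *
T=load('top')['frame'];S=load('side')['frame']
z=lambda im,a,b,w,h,k:cv2.resize(im[b:b+h,a:a+w],(w*k,h*k),interpolation=cv2.INTER_CUBIC)
save('cropA',np.vstack([z(T,150,205,130,80,6)[:, :780],]))
save('cropB',z(T,340,200,130,80,6))
save('cropC',z(S,215,145,95,90,6)); save('cropD',z(S,240,260,80,100,6))
E
```

```text
(no output)
```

View pics/cropA.png

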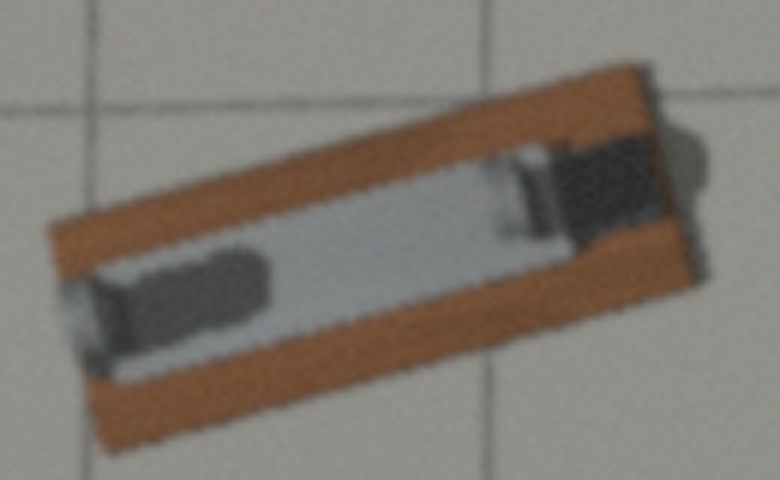

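View pics/cropB.png

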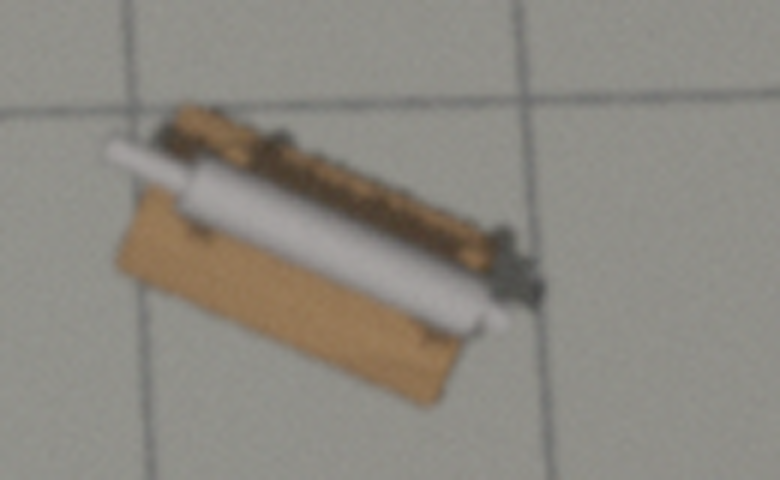

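View pics/cropC.png

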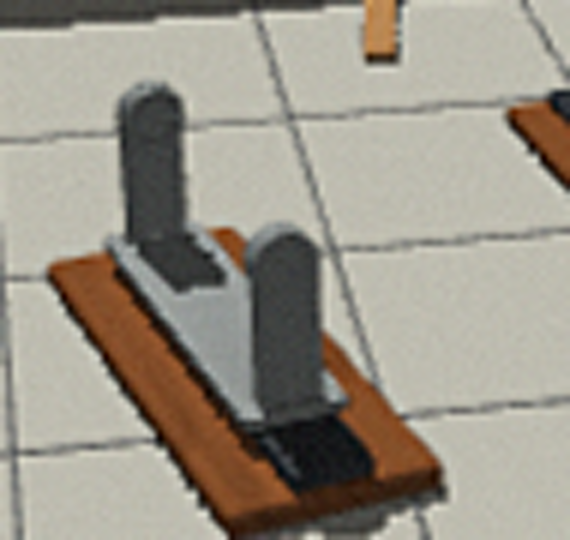

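View pics/cropD.png

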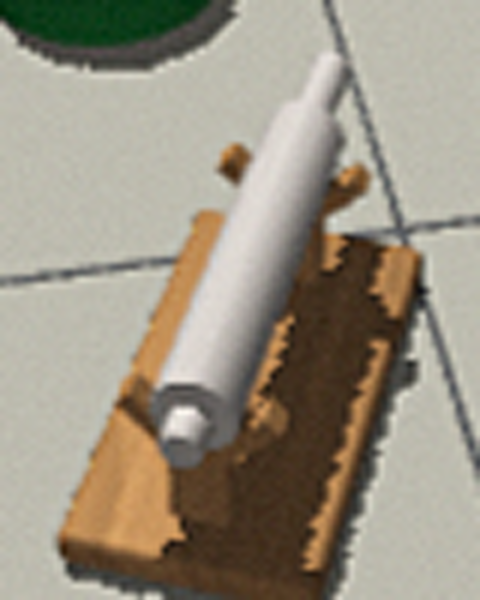

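```bash
cat > m.py <<'E'
from h import *
T=load('top');S=load('side')
def comp(m,uv):
    m=cv2.morphologyEx(m.astype(np.uint8),cv2.MORPH_CLOSE,np.ones((3,3)))
    n,l=cv2.connectedComponents(m); 
    k=l[uv[1]-2:uv[1]+3,uv[0]-2:uv[0]+3]; return l==k.max()
f=T['frame'].astype(int); hsv=cv2.cvtColor(T['frame'],cv2.COLOR_RGB2HSV)
# roller in top: brighter than tiles and purple-ish
print(T['frame'][240,393],T['frame'][225,400],T['frame'][262,200],T['frame'][250,390], T['frame'][290,390])
E
python3 m.py; python3 - <<'E'
from h import *
T=load('top');S=load('side')
# roller tip/edges from crop B (x/6+340,y/6+200); barrel ends centers
pt=lambda x,y,a,b:(a+x/6-0.4,b+y/6-0.4)
tip=pt(113,149,340,200); stub=pt(502,320,340,200); b1=pt(196,185,340,200); b2=pt(470,307,340,200)
P=[onz(T,*p,0.05) for p in (tip,b1,b2,stub)]
for p in P: print(np.round(p,4))
print(np.linalg.norm(P[0]-P[3]),np.linalg.norm(P[1]-P[2]),np.linalg.norm(P[0]-P[1]))
# side
q=[pt(330,62,240,260),pt(183,448,240,260)]
Q=[onz(S,*p,0.05) for p in q]; print(Q,np.linalg.norm(Q[0]-Q[1]))
# holder corners top z=.012
cs=[pt(x,y,150,205) for x,y in ((48,226),(640,66),(702,286),(108,454))]
H=[onz(T,*p,0.012) for p in cs]
for p in H: print(np.round(p,4))
print([np.linalg.norm(H[i]-H[(i+1)%4]) for i in range(4)],np.mean(H,0))
ax=(H[0]+H[3]-H[1]-H[2])/2; print('yaw', np.degrees(np.arctan2(ax[1],ax[0])))
E
```

```text
[164 161 160] [146 145 140] [115  81  57] [149 118  85] [142 142 136]
[ 0.5047 -0.1335  0.05  ]
[ 0.4909 -0.1628  0.05  ]
[ 0.4447 -0.2587  0.05  ]
[ 0.4397 -0.2699  0.05  ]
0.1509989047193542 0.10644964960548121 0.03236398159716455
[array([ 0.50647568, -0.1269343 ,  0.05      ]), array([ 0.44127487, -0.26787875,  0.05      ])] 0.15529482418280346
[0.4796 0.3115 0.012 ]
[0.534  0.0898 0.012 ]
[0.4509 0.068  0.012 ]
[0.3951 0.2882 0.012 ]
[np.float64(0.22833794252694842), np.float64(0.08584819066847076), np.float64(0.22709371076095755), np.float64(0.0876759650745612)] [0.46489335 0.1893727  0.012     ]
yaw 104.0155785553241
```

```bash
cat >> h.py <<'E'
def pose():
    s=robot.read_state(); return s,np.array(s['tool_pos']),Ro.from_rotvec(s['orientation'])
def Rdown(psi,tilt=0):
    """tool y along horizontal dir psi (deg), x down; tilt: raise -y end (deg)"""
    p=np.radians(psi); y=np.array([np.cos(p),np.sin(p),0]); x=np.array([0,0,-1.])
    z=np.cross(x,y); R0=Ro.from_matrix(np.c_[x,y,z]); return R0*Ro.from_rotvec([0,0,np.radians(tilt)])
def delta(P,R):
    s,p,r=pose(); return np.round(100*r.inv().apply(np.array(P)-p),2), np.round(np.degrees((r.inv()*R).as_rotvec()),2)
def show():
    s,p,r=pose(); print('t',round(s['t'],2),'pos',np.round(p,4),'F',np.round(s['force'],2),'M',np.round(s['wrist_torque'],2),'open',round(s['opening'],4),'q',np.round(s['q'],3)); m=r.as_matrix(); print('x',np.round(m[:,0],3),'y',np.round(m[:,1],3),'z',np.round(m[:,2],3))
E
python3 - <<'E'
from h import *
show()
m=Rdown(64.8,10).as_matrix(); print(m, np.degrees(np.arctan2(m[1,1],m[0,1])))
for psi in (64.8,64.8-180,104): print(delta([0.46,0.19,0.3],Rdown(psi)))
E
```

```text
t 0.15 pos [0.1805 0.5718 0.2178] F [-0.48  0.21  0.17] M [-0.04 -0.04 -0.01] open 0.0929 q [ 1.18   0.131  1.489  0.     1.523 -0.085]
x [-0.001 -0.001 -1.   ] y [-0.954  0.301  0.   ] z [ 0.301  0.954 -0.001]
[[ 7.39357981e-02  4.19310747e-01  9.04827052e-01]
 [ 1.57121569e-01  8.91080696e-01 -4.25779292e-01]
 [-9.84807753e-01  1.73648178e-01  5.55111512e-17]] 64.8
(array([ -8.18, -38.15, -28.  ]), array([ 9.768e+01, -7.000e-02,  6.000e-02]))
(array([ -8.18, -38.15, -28.  ]), array([-8.232e+01, -6.000e-02, -6.000e-02]))
(array([ -8.18, -38.15, -28.  ]), array([ 5.848e+01, -8.000e-02,  3.000e-02]))
```

```bash
python3 - <<'E'
from h import *
print(delta([0.49,0.09,0.25],Rdown(104)))
E
```

```text
(array([ -3.17, -44.02, -36.63]), array([ 5.848e+01, -8.000e-02,  3.000e-02]))
```

>>> jog_arm:
  targets:
    - [-0.3,-4.4,-3.7,10,0,0,0]
    - [-0.6,-8.8,-7.3,20,0,0,0]
    - [-1.0,-13.2,-11,30,0,0,0]
    - [-1.3,-17.6,-14.7,40,0,0,0]
    - [-1.6,-22,-18.3,50,0,0,0]

```text
t: 0.78
tool_pos: [0.3357, 0.3294, 0.234]
orientation: [-0.305, 1.55, 0.303]
force: [-0.2, 0.3, 0.1]
opening: 0.0931
```

```bash
python3 - <<'E'
from h import *
show();print(delta([0.49,0.09,0.25],Rdown(104)))
E
```

```text
t 0.78 pos [0.3357 0.3294 0.234 ] F [-0.16  0.29  0.11] M [-0.05  0.08  0.03] open 0.0931 q [ 6.670e-01 -2.320e-01  1.811e+00 -1.000e-03  1.564e+00  2.810e-01]
x [-0.    -0.001 -1.   ] y [-0.377  0.926 -0.001] z [ 0.926  0.377 -0.001]
(array([ -1.57, -27.99,   5.26]), array([ 8.17, -0.05,  0.06]))
```

>>> jog_arm:
  targets:
    - [-0.4,-5.6,1.1,2,0,0,0]
    - [-0.8,-11.2,2.1,4,0,0,0]
    - [-1.2,-16.8,3.2,6,0,0,0]
    - [-1.6,-22.4,4.2,8,0,0,0]
    - [-1.6,-28,5.3,8.2,0,0,0]

```text
t: 1.4
tool_pos: [0.4913, 0.0883, 0.2506]
orientation: [-0.192, 1.562, 0.19]
force: [1.0, -0.9, 0.4]
opening: 0.0931
```

```bash
python3 - <<'E'
from h import *
show()
c=cam('wrist'); save('wrist1',c['frame']); print(-np.array(c['R']).T@c['t'])
E
```

```text
t 1.4 pos [0.4913 0.0883 0.2506] F [ 1.04 -0.86  0.38] M [-0.07 -0.02  0.  ] open 0.0931 q [ 7.600e-02 -1.570e-01  1.715e+00 -1.000e-03  1.583e+00 -1.670e-01]
x [ 0.    -0.001 -1.   ] y [-0.241  0.971 -0.001] z [0.971 0.241 0.   ]
[0.47324506 0.15934207 0.41672734]
```

View pics/wrist1.png

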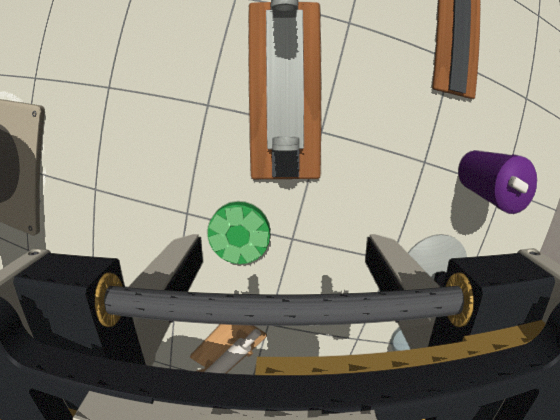

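The wrist view shows the holder at (285,90), with its near arm at (285,143) and its far arm cut off at the top edge. I'll back off 6 cm to see both arms.

>>> jog_arm:
  targets:
    - [0,6,0,0,0,0,0]
    - [0,6,0,0,0,0,0]
    - [0,6,0,0,0,0,0]

```text
t: 1.82
tool_pos: [0.4794, 0.141, 0.2495]
orientation: [-0.193, 1.562, 0.185]
force: [0.6, -0.0, -0.1]
opening: 0.0929
```

```bash
python3 - <<'E'
from h import *
show()
c=cam('wrist'); im=c['frame']; print(-np.array(c['R']).T@c['t'])
save('wrist2',cv2.resize(im[10:230,200:370],None,fx=3.5,fy=2.7*3.5/3.5,interpolation=cv2.INTER_CUBIC))
E
```

```text
t 1.82 pos [0.4794 0.141  0.2495] F [ 0.55 -0.04 -0.13] M [-0.07  0.05  0.05] open 0.0929 q [ 0.188 -0.154  1.715 -0.005  1.581 -0.054]
x [ 0.001 -0.005 -1.   ] y [-0.239  0.971 -0.005] z [ 0.971  0.239 -0.   ]
[0.46138856 0.21275344 0.41533064]
```

View pics/wrist2.png

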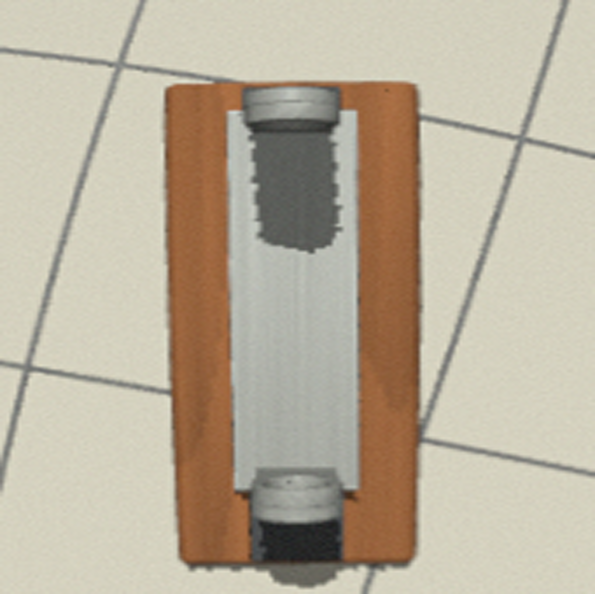

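```bash
cat >> h.py <<'E'
def wonz(c,u,v,z):
    dx,dy=u-c['cx'],v-c['cy']; r=np.hypot(dx,dy); th=r/c['f']; d=np.array([np.sin(th)*dx/r,np.sin(th)*dy/r,np.cos(th)])
    R=np.array(c['R']); o=-R.T@c['t']; d=R.T@d; return o+d*(z-o[2])/d[2]
E
python3 - <<'E'
from h import *
c=load('wrist')
pt=lambda x,y:(200+(x+.5)/3.5-.5,10+(y+.5)/2.7-.5)
W={}
for n,x,y,z in [('farout',291,88,.099),('farseam',291,103,.099),('farrim',291,124,.099),('nearrim',297,477,.099),('nearseam',297,495,.099),('nearout',297,521,.099),
 ('c1',167,86,.012),('c2',416,84,.012),('c3',414,562,.012),('c4',182,562,.012),('foot tl',228,111,.038),('foot tr',357,111,.038),('foot bl',236,489,.038),('foot br',359,489,.038)]:
    W[n]=wonz(c,*pt(x,y),z); print(n,np.round(W[n],4))
cc=[W['c%d'%i] for i in (1,2,3,4)]
print([round(np.linalg.norm(cc[i]-cc[(i+1)%4]),4) for i in range(4)],np.mean(cc,0))
a=(cc[0]+cc[1]-cc[2]-cc[3]);print('yaw board',np.degrees(np.arctan2(a[1],a[0])))
a=W['farout']-W['nearout'];print('yaw arms',np.degrees(np.arctan2(a[1],a[0])),np.linalg.norm(a),np.linalg.norm(W['farrim']-W['nearrim']),(W['farout']+W['nearout'])/2,(W['farrim']+W['nearrim'])/2)
E
```

```text
farout [0.4438 0.2801 0.099 ]
farseam [0.4451 0.2746 0.099 ]
farrim [0.447 0.267 0.099]
nearrim [0.4796 0.1422 0.099 ]
nearseam [0.4812 0.1355 0.099 ]
nearout [0.4836 0.1258 0.099 ]
c1 [0.3963 0.29   0.012 ]
c2 [0.4807 0.3117 0.012 ]
c3 [0.5373 0.0923 0.012 ]
c4 [0.4529 0.0714 0.012 ]
foot tl [0.4228 0.2783 0.038 ]
foot tr [0.4637 0.2884 0.038 ]
foot bl [0.4641 0.1183 0.038 ]
foot br [0.5049 0.1284 0.038 ]
[np.float64(0.0871), np.float64(0.2266), np.float64(0.087), np.float64(0.2258)] [0.46681498 0.19133654 0.012     ]
yaw board 104.48416238385926
yaw arms 104.48529341420524 0.1594021340931714 0.1290171076718165 [0.46369094 0.20293492 0.099     ] [0.46327598 0.20459324 0.099     ]
```

Holder measured: the arms' outer faces are 159 mm apart (160 expected) and the yaw is 104.5°. The middle between the cups is at (0.464, 0.203), 12 mm along +y from the board's centre. Next, the roller.

```bash
python3 - <<'E'
from h import *
print(delta([0.469,-0.209,0.18],Rdown(65)))
E
```

```text
(array([  7.15, -33.68,  -9.34]), array([38.77,  0.1 ,  0.3 ]))
```

>>> jog_arm:
  targets:
    - [0.5,-5.6,-1.5,8,0,0,0]
    - [1.5,-11.2,-3,16,0,0,0]
    - [3,-16.8,-4.5,24,0,0,0]
    - [4.5,-22.4,-6,32,0,0,0]
    - [6,-28,-7.5,38.8,0,0.3,0]

```text
t: 2.5
tool_pos: [0.4729, -0.1519, 0.191]
orientation: [0.346, 1.54, -0.346]
force: [0.1, -0.3, 1.1]
opening: 0.0931
```

```bash
python3 - <<'E'
from h import *
show();print(delta([0.469,-0.209,0.16],Rdown(65)))
E
```

```text
t 2.5 pos [ 0.4729 -0.1519  0.191 ] F [ 0.12 -0.27  1.07] M [-0.1   0.14 -0.02] open 0.0931 q [-0.414 -0.141  1.809  0.     1.471  0.027]
x [ 0.002 -0.001 -1.   ] y [0.427 0.904 0.   ] z [ 0.904 -0.427  0.003]
(array([ 3.1 , -5.33,  2.08]), array([-0.3 ,  0.14, -0.03]))
```

>>> jog_arm:
  targets:
    - [3.1,-5.3,2.1,-0.3,0.1,0,0]
    - [3.1,-5.3,2.1,-0.3,0.1,0,0]
    - [3.1,-5.3,2.1,-0.3,0.1,0,0]

```text
t: 2.88
tool_pos: [0.4689, -0.2091, 0.1599]
orientation: [0.344, 1.543, -0.343]
force: [0.3, -0.0, 0.7]
opening: 0.0934
```

```bash
python3 - <<'E'
from h import *
show();c=cam('wrist'); save('wrist3',c['frame'])
t=cam('top'); save('top3',cv2.resize(t['frame'][180:290,320:470],None,fx=5,fy=5))
print(delta([0.469,-0.209,0.031],Rdown(65)))
E
```

```text
t 2.88 pos [ 0.4689 -0.2091  0.1599] F [ 0.29 -0.01  0.69] M [-0.06  0.12 -0.  ] open 0.0934 q [-5.200e-01 -7.000e-02  1.800e+00  1.000e-03  1.411e+00 -8.200e-02]
x [ 0.     0.001 -1.   ] y [0.424 0.906 0.001] z [ 0.906 -0.424  0.   ]
(array([12.99, -0.12, -0.06]), array([ 0.05,  0.11, -0.04]))
```

View pics/wrist3.png

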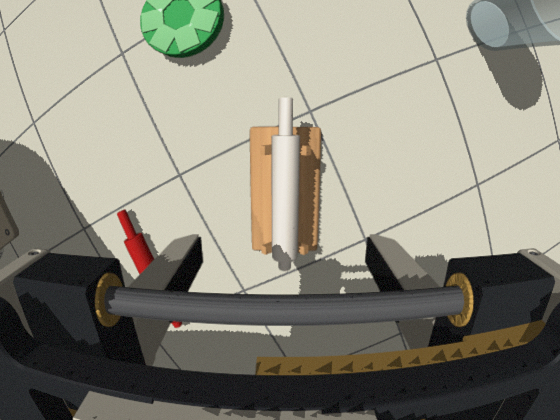

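View pics/top3.png

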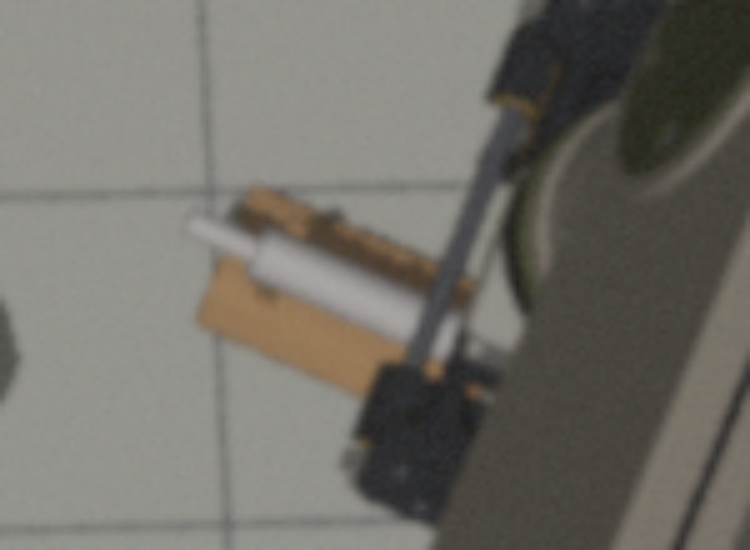

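The wrist view shows the roller vertical in the image: pin tip (286,98), barrel's near end (286,136), stub tip about (285,268), red roller off to the left at (130,240).

```bash
python3 - <<'E'
from h import *
c=load('wrist')
P=[wonz(c,u,v,z) for u,v,z in ((286,97.5,.056),(286,136,.060),(285,266,.05),(285,256,.055))]
for p in P: print(np.round(p,4))
a=P[0]-P[2]; print(np.linalg.norm(a),np.degrees(np.arctan2(a[1],a[0])))
u=np.array([np.cos(np.radians(65)),np.sin(np.radians(65)),0])
print(P[0]-.088*u,P[1]-.056*u,P[2]+.068*u)
# barrel midline per rows
m=c['frame'].astype(int).min(2)
im=c['frame'].astype(int); 
for v in (150,190,225):
    row=im[v,255:325]; sat=row.max(1)-row.min(1); print(v,''.join('#' if s<14 and row[i].min()>120 else '.' for i,s in enumerate(sat)))
E
```

```text
[ 0.5076 -0.131   0.056 ]
[ 0.4941 -0.1598  0.06  ]
[ 0.4423 -0.2693  0.05  ]
[ 0.4477 -0.2577  0.055 ]
0.15307361072663062 64.73484314311939
[ 0.47037338 -0.21076852  0.056     ] [ 0.47045208 -0.21054884  0.06      ] [ 0.471019   -0.20770906  0.05      ]
150 .......................###.#####..........#...........................
190 .........................##..#........................................
225 .....................#..###..##.......................................
```

>>> jog_arm:
  targets:
    - [5,0,0.1,0,0,0,0]
    - [10,0,0.1,0,0,0,0]
    - [12.9,0,0.1,0,0,0,0]
    - [12.9,0,0.1,0,0,0,0]

```text
t: 3.48
tool_pos: [0.4698, -0.2064, 0.0304]
orientation: [0.341, 1.546, -0.339]
force: [-0.4, 0.8, 0.3]
opening: 0.0928
```

>>> jog_arm:
  targets:
    - [0,0,0,0,0,0,1]
    - [0,0,0,0,0,0,1]
    - [0,0,0,0,0,0,1]
    - [0,0,0,0,0,0,1]
    - [0,0,0,0,0,0,1]
  squeeze: 40

```text
t: 4.1
tool_pos: [0.4699, -0.2065, 0.0306]
orientation: [0.341, 1.545, -0.339]
force: [0.2, -0.9, 0.1]
opening: 0.0476
```

```bash
python3 - <<'E'
from h import *
show()
E
```

```text
t 4.1 pos [ 0.4699 -0.2065  0.0306] F [ 0.25 -0.92  0.15] M [-0.06  0.1  -0.01] open 0.0476 q [-5.150e-01  7.800e-02  1.904e+00  1.000e-03  1.161e+00 -8.200e-02]
x [-0.001  0.002 -1.   ] y [0.42  0.908 0.001] z [ 0.908 -0.42  -0.002]
```

>>> jog_arm:
  targets:
    - [0,0,0,0,0,0,1]
    - [0,0,0,0,0,0,1]
    - [0,0,0,0,0,0,1]
    - [0,0,0,0,0,0,1]
    - [0,0,0,0,0,0,1]

```text
t: 4.72
tool_pos: [0.4706, -0.2069, 0.031]
orientation: [0.341, 1.544, -0.339]
force: [4.6, -2.5, -0.9]
opening: 0.0232
```

```bash
python3 - <<'E'
from h import *
show()
E
```

```text
t 4.72 pos [ 0.4706 -0.2069  0.031 ] F [ 4.63 -2.48 -0.92] M [-0.48 -0.67 -0.05] open 0.0232 q [-5.150e-01  7.800e-02  1.904e+00  1.000e-03  1.160e+00 -8.200e-02]
x [ 0.     0.001 -1.   ] y [0.42  0.907 0.001] z [ 0.907 -0.42   0.   ]
```

>>> jog_arm:
  targets:
    - [-1,0,0,0,0,0,1]
    - [-4,0,0,0,0,0,1]
    - [-8,0,0,0,0,0,1]
    - [-12,0,0,0,0,0,1]
    - [-14,0,0,0,0,0,1]

```text
t: 5.35
tool_pos: [0.4707, -0.2071, 0.1737]
orientation: [0.34, 1.542, -0.339]
force: [0.2, -0.4, -1.9]
opening: 0.0233
```

```bash
python3 - <<'E'
from h import *
show()
c=cam('wrist'); save('wrist4',c['frame']); s=cam('side'); save('side4',s['frame'])
M=np.array([0.4637,0.203,0]);a=np.radians(104.5);u=np.array([np.cos(a),np.sin(a),0])
print(delta(M+[0,0,0.2],Rdown(104.5)))
E
```

```text
t 5.35 pos [ 0.4707 -0.2071  0.1737] F [ 0.23 -0.38 -1.88] M [-0.1   0.14 -0.01] open 0.0233 q [-5.150e-01 -7.900e-02  1.784e+00  1.000e-03  1.436e+00 -8.200e-02]
x [ 0.002  0.    -1.   ] y [0.42  0.908 0.001] z [ 0.908 -0.42   0.001]
(array([ -2.64,  36.93, -17.94]), array([-3.933e+01,  2.100e-01,  3.000e-02]))
```

View pics/wrist4.png

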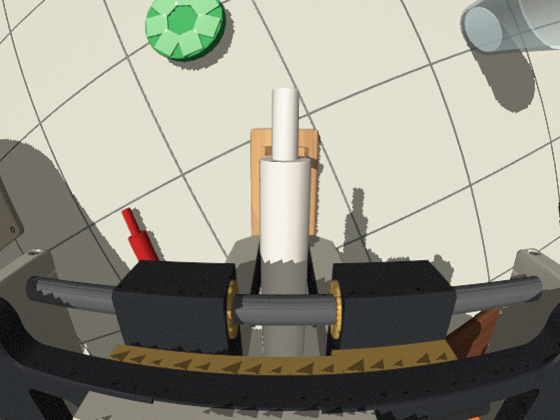

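View pics/side4.png

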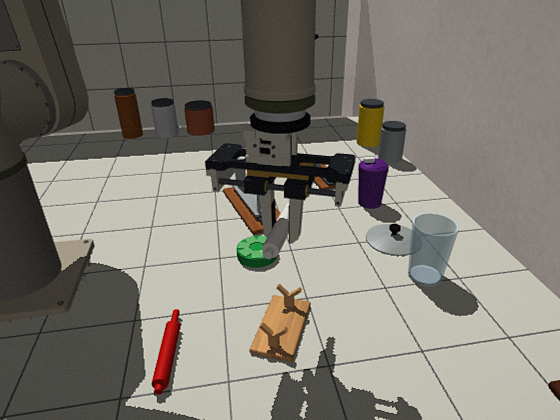

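Roller lifted: pin tip at (286,89) and barrel end at (286,159) in the wrist view; the rest is now empty in the side view. Computing the roller's place in the hand.

```bash
python3 - <<'E'
from h import *
c=load('wrist'); s,p,r=pose()
for u,v,dz in ((285.5,89,.006),(285.5,158.5,.012),(260,165,0.003),(309,165,.003)):
    X=wonz(c,u,v,p[2]+.0188+dz); print(np.round(1000*r.inv().apply(X-p),1))
S=load('side')
# stub tip center in side
X=p+r.apply([-.0188,-.068-.003,0]); print(proj(S,X))
E
```

```text
[-24.7  84.1  -0.1]
[-30.8  54.6  -0. ]
[-21.8  50.4 -11.4]
[-21.7  50.4  10.6]
(np.float64(268.17172136027966), np.float64(258.10347630812606))
```

```bash
cat >> h.py <<'E'
PSI=104.5
M=np.array([0.4637,0.203,0]);_a=np.radians(PSI);U=np.array([np.cos(_a),np.sin(_a),0]);L=np.array([np.sin(_a),-np.cos(_a),0])
def tgt(tilt,s,z,lat=0,yt=.0845,c=0):
    R=Rdown(PSI,-tilt); tip=M+U*s+L*lat+np.array([0,0,z]); return tip-R.apply([-.0188,yt-c,0]),R
def where(yt=.0845,c=0):
    s,p,r=pose(); T=lambda y:(lambda X:np.round(1000*np.array([(X-M)@U,(X-M)@L,X[2]]),1))(p+r.apply([-.0188,y,0]))
    m=r.as_matrix()[:,1]; F=np.array(s['force']); print('t',round(s['t'],2),'pin(s,lat,z)',T(yt-c),'stub',T(yt-.156),'tilt',round(-np.degrees(np.arcsin(m[2])),2),'yaw',round(np.degrees(np.arctan2(m[1],m[0])),2),'F s,l,z',np.round([F@U,F@L,F[2]],2),'M',np.round(s['wrist_torque'],2),'open',round(s['opening'],4))
E
python3 - <<'E'
from h import *
where(); P,R=tgt(15,.060,.150); print(P,delta(P,R))
E
```

```text
t 5.45 pin(s,lat,z) [-334.   -41.7  192.8] stub [-454.7 -140.6  192.7] tilt -0.04 yaw 65.17 F s,l,z [ 0.2  -0.04 -1.67] M [-0.08  0.09 -0.  ] open 0.0234
[0.4703317  0.17735713 0.1537108 ] (array([  1.99,  34.88, -16.28]), array([-39.13,  -4.94, -14.37]))
```

>>> jog_arm:
  targets:
    - [-0.5,5,-2,-5,0,0,1]
    - [-1,10,-4,-13,0,0,1]
    - [-1,15,-6,-21,0,0,1]
    - [-1,20,-8,-29,0,0,1]
    - [-1,25,-10.5,-37,0,0,1]

```text
t: 6.08
tool_pos: [0.4798, 0.065, 0.182]
orientation: [-0.171, 1.564, 0.169]
force: [-0.2, 0.5, -2.3]
opening: 0.023
```

```bash
python3 - <<'E'
from h import *
where(); P,R=tgt(15,.060,.150); print(P,delta(P,R))
E
```

```text
t 6.08 pin(s,lat,z) [-53.1 -15.9 200.7] stub [-209.   -21.6  200.9] tilt 0.07 yaw 102.41 F s,l,z [ 0.54 -0.09 -2.32] M [-0.06 -0.   -0.04] open 0.023
[0.4703317  0.17735713 0.1537108 ] (array([ 2.82, 11.18,  1.49]), array([ -2.08,  -0.25, -14.93]))
```

>>> jog_arm:
  targets:
    - [0,4,0.5,-1,0,-5,1]
    - [0.9,8,1,-2,-0.2,-10,1]
    - [2.8,11.2,1.5,-2.1,-0.3,-14.9,1]
    - [2.8,11.2,1.5,-2.1,-0.3,-14.9,1]
    - [2.8,11.2,1.5,-2.1,-0.3,-14.9,1]

```text
t: 6.7
tool_pos: [0.4695, 0.1771, 0.1528]
orientation: [-0.401, 1.521, -0.005]
force: [0.7, 0.2, -1.0]
opening: 0.023
```

```bash
python3 - <<'E'
from h import *
where(); P,R=tgt(15,.058,.084); print(P,delta(P,R))
c=cam('wrist'); save('wrist5',c['frame']); s=cam('side'); save('side5',cv2.resize(s['frame'][100:260,150:350],None,fx=3.5,fy=3.5,interpolation=cv2.INTER_CUBIC))
E
```

```text
t 6.7 pin(s,lat,z) [ 60.   -1.  149.1] stub [-90.7  -0.7 189.5] tilt 14.98 yaw 104.61 F s,l,z [-0.02  0.67 -1.04] M [0.16 0.05 0.04] open 0.023
[0.47083246 0.17542083 0.0877108 ] (array([6.34, 1.49, 0.1 ]), array([ 0.11, -0.08, -0.02]))
```

View pics/wrist5.png

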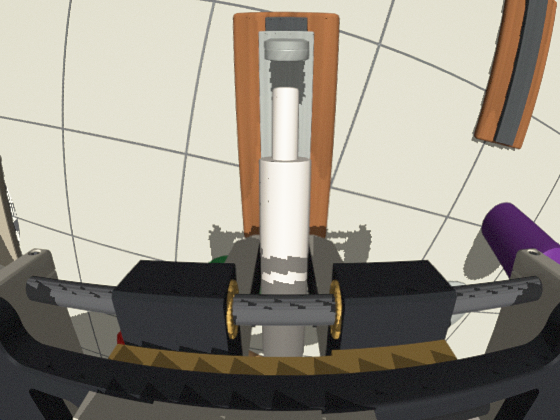

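View pics/side5.png

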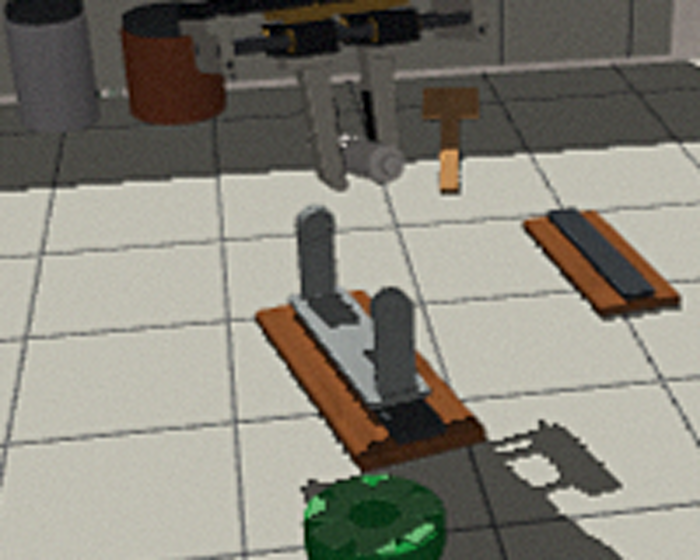

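The pin (286,88) is lined up with the far cup (286,48). Lowering into the gap.

>>> jog_arm:
  targets:
    - [2.1,0.5,0,0.1,0,0,1]
    - [4.2,1,0.1,0.1,0,0,1]
    - [5.5,1.3,0.1,0.1,0,0,1]
    - [6.3,1.5,0.1,0.1,0,0,1]
    - [6.3,1.5,0.1,0.1,0,0,1]

```text
t: 7.42
tool_pos: [0.4721, 0.1744, 0.0892]
orientation: [-0.396, 1.519, -0.009]
force: [-0.5, -0.9, -1.3]
opening: 0.0232
```

```bash
python3 - <<'E'
from h import *
where(); P,R=tgt(15,.066,.084); print(P,delta(P,R));P,R=tgt(15,.076,.084);print(delta(P,R))
c=cam('wrist'); save('wrist6',cv2.resize(c['frame'][10:200,200:370],None,fx=3.5,fy=3,interpolation=cv2.INTER_CUBIC)); s=cam('side'); save('side6',cv2.resize(s['frame'][120:240,190:320],None,fx=4.5,fy=4.5,interpolation=cv2.INTER_CUBIC))
E
```

```text
t 7.42 pin(s,lat,z) [56.7  1.3 85.6] stub [-94.    0.7 125.9] tilt 14.95 yaw 104.27 F s,l,z [-0.75 -0.66 -1.34] M [0.16 0.08 0.  ] open 0.0232
[0.46882942 0.18316601 0.0877108 ] (array([-0.09,  0.94, -0.1 ]), array([-0.22, -0.01, -0.05]))
(array([-0.35,  1.9 , -0.1 ]), array([-0.22, -0.01, -0.05]))
```

View pics/wrist6.png

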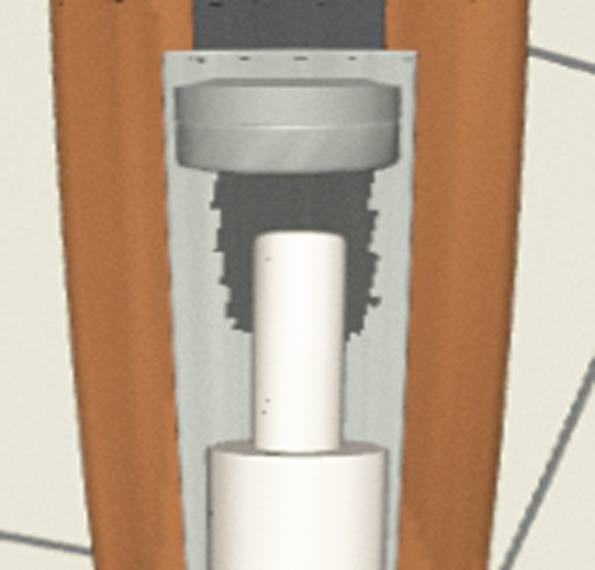

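View pics/side6.png

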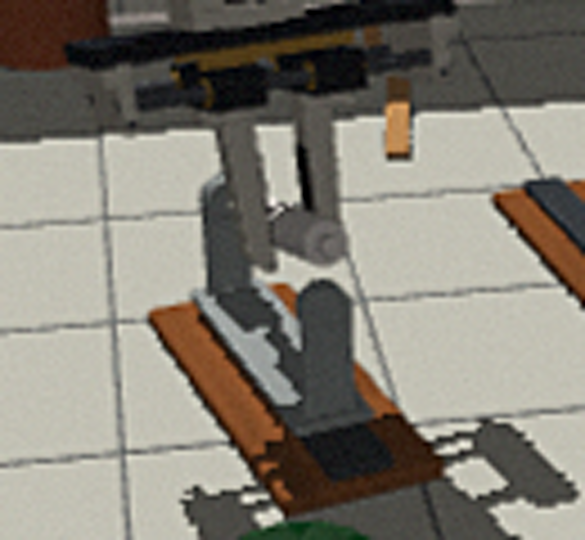

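In the wrist view the pin's centre (col 299) is 11 crop px, about 1.4 mm, right of the cup's centre (col 288). That agrees with the computed lateral offset of +1.3 mm, so I'll correct it while advancing.

>>> jog_arm:
  targets:
    - [0.1,0.1,-0.15,-0.2,0,0,1]
    - [0.1,0.4,-0.15,-0.2,0,0,1]
    - [-0.05,0.9,-0.15,-0.2,0,0,1]
    - [-0.05,0.9,-0.15,-0.2,0,0,1]

```text
t: 8.02
tool_pos: [0.4689, 0.1837, 0.0883]
orientation: [-0.399, 1.518, -0.005]
force: [0.5, 0.4, -1.8]
opening: 0.023
```

```bash
python3 - <<'E'
from h import *
where(); P,R=tgt(15,.066,.084); print(P,delta(P,R));P,R=tgt(15,.076,.084);print(delta(P,R))
c=cam('wrist'); save('wrist7',cv2.resize(c['frame'][10:200,200:370],None,fx=3.5,fy=3,interpolation=cv2.INTER_CUBIC))
E
```

```text
t 8.03 pin(s,lat,z) [66.5  0.1 84.7] stub [-84.2   0.2 124.9] tilt 14.94 yaw 104.53 F s,l,z [ 0.22  0.59 -1.75] M [0.08 0.1  0.02] open 0.023
[0.46882942 0.18316601 0.0877108 ] (array([ 0.07, -0.03, -0.02]), array([ 0.03,  0.09, -0.06]))
(array([-0.19,  0.93, -0.02]), array([ 0.03,  0.09, -0.06]))
```

View pics/wrist7.png

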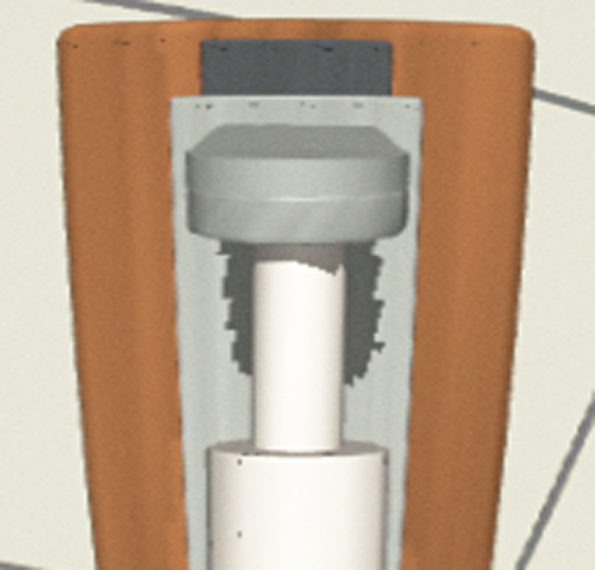

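Now centred: pin col 299, cup col 297. Feeling for the cup floor in small steps.

>>> jog_arm:
  targets:
    - [0.0,0.2,0,0,0,0,1]
    - [-0.05,0.4,0,0,0,0,1]
    - [-0.1,0.55,0,0,0,0,1]
    - [-0.1,0.55,0,0,0,0,1]

```text
t: 8.57
tool_pos: [0.4675, 0.189, 0.0879]
orientation: [-0.4, 1.518, -0.005]
force: [-0.3, -0.2, -1.5]
opening: 0.0229
```

```bash
python3 - <<'E'
from h import *
where(); P,R=tgt(15,.075,.084); print(P,delta(P,R))
E
```

```text
t 8.57 pin(s,lat,z) [72.   0.1 84.2] stub [-78.8   0.2 124.5] tilt 14.95 yaw 104.53 F s,l,z [-0.1  -0.29 -1.47] M [0.12 0.14 0.02] open 0.0229
[0.466576   0.19187934 0.0877108 ] (array([-0.06,  0.3 , -0.02]), array([ 0.03,  0.09, -0.05]))
```

>>> jog_arm:
  targets:
    - [-0.03,0.15,0,0,0,0,1]
    - [-0.05,0.2,0,0,0,0,1]
    - [-0.05,0.2,0,0,0,0,1]

```text
t: 8.95
tool_pos: [0.4671, 0.1905, 0.0879]
orientation: [-0.4, 1.518, -0.006]
force: [1.0, -5.0, -1.1]
opening: 0.023
```

>>> jog_arm:
  targets:
    - [-0.03,0.1,0,0,0,0,1]
    - [-0.05,0.2,0,0,0,0,1]
    - [-0.05,0.2,0,0,0,0,1]

```text
t: 9.32
tool_pos: [0.4666, 0.1924, 0.0878]
orientation: [-0.4, 1.518, -0.006]
force: [1.8, -3.9, -1.1]
opening: 0.0231
```

```bash
python3 - <<'E'
from h import *
where(); P,R=tgt(15,.075,.084); print(P,delta(P,R))
E
```

```text
t 9.32 pin(s,lat,z) [75.5  0.1 84.1] stub [-75.1   0.2 124.5] tilt 15.0 yaw 104.53 F s,l,z [-4.2   0.72 -1.11] M [-0.67 -0.13 -0.02] open 0.0231
[0.466576   0.19187934 0.0877108 ] (array([ 0.03, -0.05, -0.02]), array([0.03, 0.08, 0.  ]))
```

Contact at s≈73.3, within 2 mm of the predicted floor at 75, with about 4 N, the pin's starting force. Next I compress along the roller's axis and check the force partway.

>>> jog_arm:
  targets:
    - [0,0.2,0,0,0,0,1]
    - [0,0.4,0,0,0,0,1]
    - [0,0.6,0,0,0,0,1]
    - [0,0.8,0,0,0,0,1]
    - [0,0.8,0,0,0,0,1]

```text
t: 9.95
tool_pos: [0.4649, 0.1994, 0.0859]
orientation: [-0.401, 1.517, -0.007]
force: [2.7, -7.7, -0.6]
opening: 0.0229
```

```bash
python3 - <<'E'
from h import *
where(); 
for i in range(4):
    s,p,r=pose(); F=r.inv().apply(s['force']); print(np.round(F,2)); 
c=cam('wrist'); im=c['frame']; save('wrist8',cv2.resize(im[10:200,200:370],None,fx=3.5,fy=3,interpolation=cv2.INTER_CUBIC))
E
```

```text
t 9.95 pin(s,lat,z) [82.7  0.2 82.1] stub [-67.9   0.2 122.6] tilt 15.07 yaw 104.52 F s,l,z [-8.12  0.71 -0.62] M [-1.18 -0.29 -0.11] open 0.0229
[ 2.71 -7.68  0.71]
[ 2.71 -7.68  0.71]
[ 2.71 -7.68  0.71]
[ 2.71 -7.68  0.71]
```

View pics/wrist8.png

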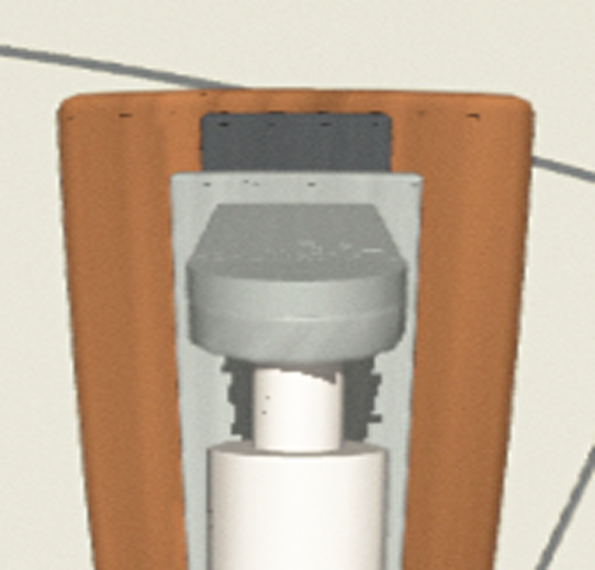

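No slip: the barrel end stays at row 450. At 9.7 mm of compression I expect 7.9 N and measure 7.7 N. Going on to about 17 mm.

>>> jog_arm:
  targets:
    - [0,0.2,0,0,0,0,1]
    - [0,0.4,0,0,0,0,1]
    - [0,0.6,0,0,0,0,1]
    - [0,0.73,0,0,0,0,1]
    - [0,0.73,0,0,0,0,1]

```text
t: 10.62
tool_pos: [0.4634, 0.2051, 0.0841]
orientation: [-0.402, 1.517, -0.009]
force: [2.4, -9.3, 0.3]
opening: 0.023
```

```bash
python3 - <<'E'
from h import *
where(); where(c=.017)
s,p,r=pose(); F=r.inv().apply(s['force']); print(np.round(F,2)); 
for t in (15,10,5,0):
    P,R=tgt(t,.0733,.084,c=.017); print(delta(P,R))
E
```

```text
t 10.62 pin(s,lat,z) [88.6  0.2 80.1] stub [-62.    0.2 121. ] tilt 15.19 yaw 104.51 F s,l,z [-9.57 -0.    0.27] M [-1.55 -0.35  0.01] open 0.023
t 10.62 pin(s,lat,z) [72.2  0.2 84.6] stub [-62.    0.2 121. ] tilt 15.19 yaw 104.51 F s,l,z [-9.57 -0.    0.27] M [-1.55 -0.35  0.01] open 0.023
[ 2.25 -9.31 -0.01]
(array([ 0.05,  0.13, -0.02]), array([0.01, 0.06, 0.19]))
(array([ 0.63,  0.32, -0.02]), array([0.01, 0.06, 5.19]))
(array([ 1.19,  0.56, -0.02]), array([1.000e-02, 6.000e-02, 1.019e+01]))
(array([ 1.73,  0.85, -0.02]), array([1.000e-02, 6.000e-02, 1.519e+01]))
```

>>> jog_arm:
  targets:
    - [0.05,0.15,0,0,0,0.2,1]
    - [0.3,0.25,0,0,0,2.5,1]
    - [0.5,0.33,0,0,0,4.5,1]
    - [0.7,0.4,0,0,0,6,1]
    - [0.7,0.4,0,0,0,6,1]

```text
t: 11.25
tool_pos: [0.4633, 0.2055, 0.0763]
orientation: [-0.323, 1.537, 0.071]
force: [2.0, -9.5, -0.0]
opening: 0.0232
```

```bash
python3 - <<'E'
from h import *
where(); where(c=.017)
s,p,r=pose(); F=r.inv().apply(s['force']); print(np.round(F,2)); 
for t in (9,6,3,0):
    P,R=tgt(t,.0733,.084,c=.017); print(delta(P,R))
c=cam('wrist'); im=c['frame']; save('wrist9',cv2.resize(im[10:200,200:370],None,fx=3.5,fy=3,interpolation=cv2.INTER_CUBIC))
s=cam('side'); save('side9',cv2.resize(s['frame'][120:240,190:320],None,fx=4.5,fy=4.5,interpolation=cv2.INTER_CUBIC))
E
```

```text
t 11.25 pin(s,lat,z) [89.   0.3 81.2] stub [-6.500e+01  1.000e-01  1.064e+02] tilt 9.28 yaw 104.46 F s,l,z [-9.66 -0.42 -0.  ] M [-1.55 -0.33  0.02] open 0.0232
t 11.25 pin(s,lat,z) [72.2  0.2 84. ] stub [-6.500e+01  1.000e-01  1.064e+02] tilt 9.28 yaw 104.46 F s,l,z [-9.66 -0.42 -0.  ] M [-1.55 -0.33  0.02] open 0.0232
[ 1.56 -9.53 -0.42]
(array([ 0.01,  0.12, -0.02]), array([-0.04,  0.04,  0.28]))
(array([ 0.36,  0.23, -0.02]), array([-0.04,  0.04,  3.28]))
(array([ 0.71,  0.35, -0.02]), array([-0.04,  0.04,  6.28]))
(array([ 1.04,  0.5 , -0.02]), array([-0.04,  0.04,  9.28]))
```

View pics/wrist9.png

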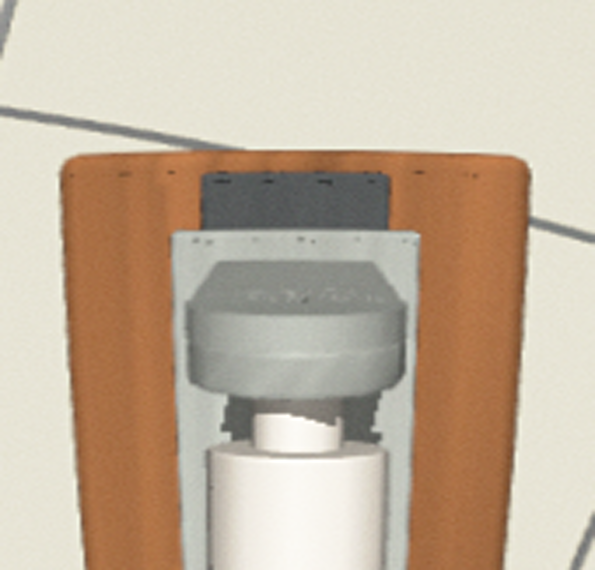

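View pics/side9.png

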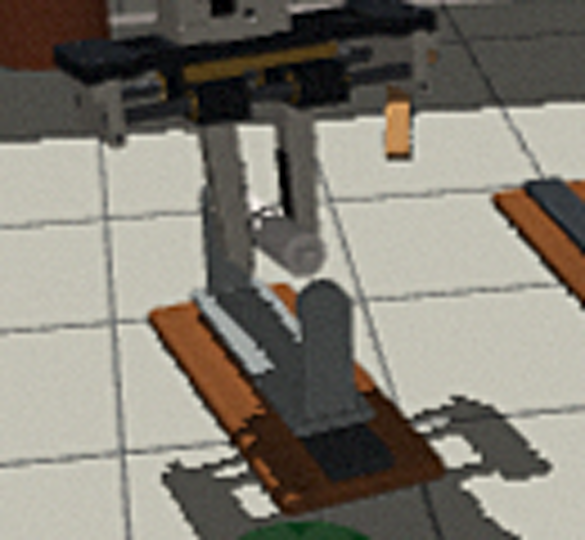

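The stub is above the near arm's top, and the compression is about 15.9 mm by geometry. I'll add about 1 mm and swing down.

>>> jog_arm:
  targets:
    - [0.01,0.2,0,0,0,0.3,1]
    - [0.25,0.3,0,0,0,2.3,1]
    - [0.46,0.37,0,0,0,4.2,1]
    - [0.46,0.37,0,0,0,4.2,1]

```text
t: 11.85
tool_pos: [0.4629, 0.2069, 0.0711]
orientation: [-0.268, 1.549, 0.127]
force: [2.3, -9.2, -1.5]
opening: 0.0233
```

```bash
python3 - <<'E'
from h import *
where(); where(c=.017)
s,p,r=pose(); F=r.inv().apply(s['force']); print(np.round(F,2)); 
for t in (5,3,0):
    P,R=tgt(t,.0733,.084,c=.017); print(delta(P,R))
s=cam('side'); save('side10',cv2.resize(s['frame'][120:240,190:320],None,fx=4.5,fy=4.5,interpolation=cv2.INTER_CUBIC))
E
```

```text
t 11.85 pin(s,lat,z) [89.8  0.3 82.2] stub [-65.5   0.1  96.3] tilt 5.19 yaw 104.42 F s,l,z [-9.48 -0.03 -1.49] M [-1.74 -0.31  0.02] open 0.0233
t 11.85 pin(s,lat,z) [72.9  0.3 83.7] stub [-65.5   0.1  96.3] tilt 5.19 yaw 104.42 F s,l,z [-9.48 -0.03 -1.49] M [-1.74 -0.31  0.02] open 0.0233
[ 2.34 -9.31 -0.02]
(array([-0.01,  0.04, -0.02]), array([-0.08,  0.03,  0.19]))
(array([ 0.23,  0.11, -0.02]), array([-0.08,  0.03,  2.19]))
(array([ 0.57,  0.23, -0.02]), array([-0.08,  0.03,  5.19]))
```

View pics/side10.png

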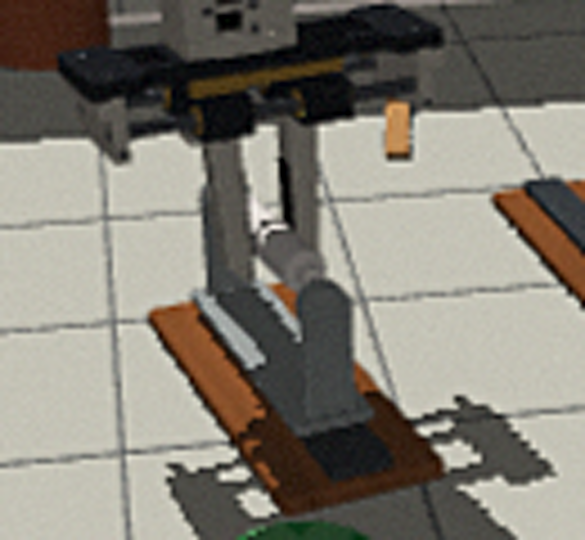

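The stub has dropped behind the near arm's top with no upward reaction force, so it is clearing the rim. Continuing to level.

>>> jog_arm:
  targets:
    - [0.2,0.13,0,0,0,1.8,1]
    - [0.4,0.2,0,0,0,3.6,1]
    - [0.57,0.26,0,0,0,5.2,1]
    - [0.57,0.26,0,0,0,5.2,1]

```text
t: 12.4
tool_pos: [0.4627, 0.2075, 0.065]
orientation: [-0.198, 1.561, 0.196]
force: [3.2, -9.5, -2.3]
opening: 0.0233
```

```bash
python3 - <<'E'
from h import *
where(); where(c=.017)
s,p,r=pose(); F=r.inv().apply(s['force']); print(np.round(F,2)); 
P,R=tgt(0,.0733,.084,c=.017); print(delta(P,R))
c=cam('wrist'); im=c['frame']; save('wrist11',cv2.resize(im[10:200,200:370],None,fx=3.5,fy=3,interpolation=cv2.INTER_CUBIC))
s=cam('side'); save('side11',cv2.resize(s['frame'][120:240,190:320],None,fx=4.5,fy=4.5,interpolation=cv2.INTER_CUBIC))
E
```

```text
t 12.4 pin(s,lat,z) [89.1  0.3 83.6] stub [-66.9   0.   83.9] tilt 0.1 yaw 104.38 F s,l,z [-10.05   0.72  -2.27] M [-1.65 -0.34  0.03] open 0.0233
t 12.4 pin(s,lat,z) [72.1  0.3 83.7] stub [-66.9   0.   83.9] tilt 0.1 yaw 104.38 F s,l,z [-10.05   0.72  -2.27] M [-1.65 -0.34  0.03] open 0.0233
[  2.29 -10.05   0.74]
(array([-0.02,  0.12, -0.02]), array([-0.12,  0.02,  0.1 ]))
```

View pics/wrist11.png

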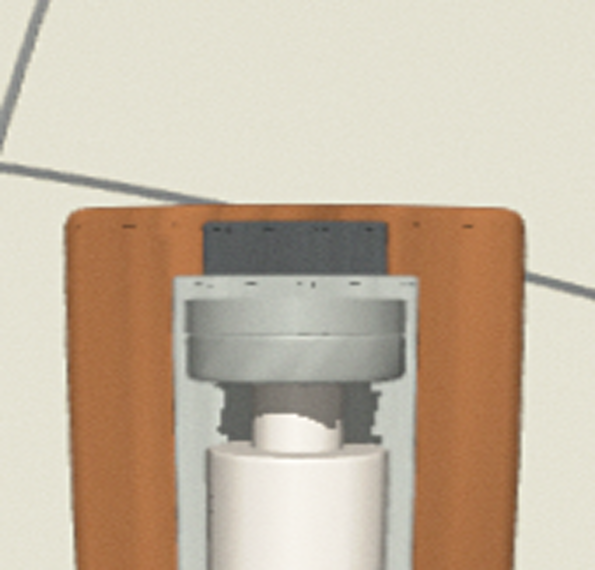

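View pics/side11.png

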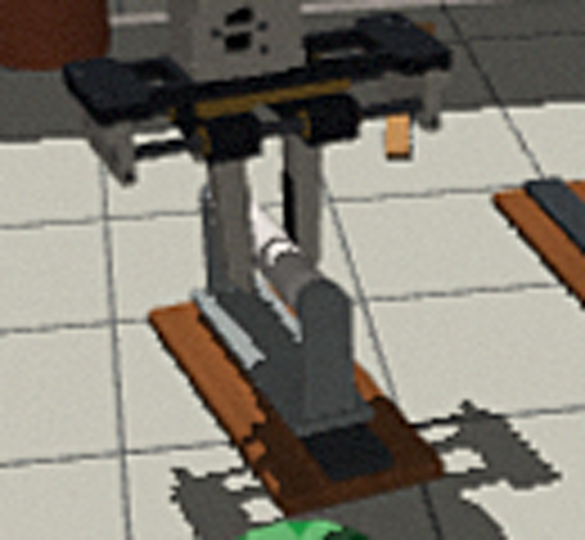

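Level: the stub is in the gap just ahead of the near cup, with no side or vertical reaction. Now letting it spring out into the near cup.

>>> jog_arm:
  targets:
    - [0,-0.2,0,0,0,0,1]
    - [0,-0.4,0,0,0,0,1]
    - [0,-0.55,0,0,0,0,1]
    - [0,-0.55,0,0,0,0,1]

```text
t: 13.0
tool_pos: [0.4643, 0.2015, 0.065]
orientation: [-0.2, 1.561, 0.195]
force: [1.3, -7.6, -2.2]
opening: 0.0232
```

```bash
python3 - <<'E'
from h import *
where()
E
```

```text
t 13.0 pin(s,lat,z) [83.   0.3 83.5] stub [-73.   0.  84.] tilt 0.19 yaw 104.39 F s,l,z [-7.63 -0.68 -2.22] M [-1.27 -0.2   0.03] open 0.0232
```

>>> jog_arm:
  targets:
    - [0,-0.15,0,0,0,0,1]
    - [0,-0.3,0,0,0,0,1]
    - [0,-0.35,0,0,0,0,1]
    - [0,-0.35,0,0,0,0,1]

```text
t: 13.5
tool_pos: [0.4649, 0.1989, 0.0649]
orientation: [-0.199, 1.561, 0.196]
force: [-1.4, 3.0, -2.4]
opening: 0.0229
```

```bash
python3 - <<'E'
from h import *
where()
E
```

```text
t 13.5 pin(s,lat,z) [80.3  0.3 83.5] stub [-75.7   0.   83.9] tilt 0.12 yaw 104.41 F s,l,z [ 3.24 -0.56 -2.43] M [ 0.49  0.16 -0.03] open 0.0229
```

The axial force has reversed to +3 N, so the stub is on its floor. Lowering to the seated height, then opening.

>>> jog_arm:
  targets:
    - [0.15,0.02,0,0,0,0,1]
    - [0.27,0.03,0,0,0,0,1]
    - [0.27,0.03,0,0,0,0,1]

```text
t: 13.88
tool_pos: [0.4654, 0.1991, 0.0627]
orientation: [-0.199, 1.56, 0.196]
force: [-0.7, -2.8, 3.8]
opening: 0.0228
```

```bash
python3 - <<'E'
from h import *
where()
E
```

```text
t 13.88 pin(s,lat,z) [80.4  0.8 81.3] stub [-75.6   0.5  81.6] tilt 0.14 yaw 104.41 F s,l,z [-2.56 -1.38  3.78] M [-0.38  0.06  0.12] open 0.0228
```

Vertical contact now (Fz +3.8 N): the ends rest on the cup bottoms at z ≈ 81 mm, the fitted height. Releasing.

>>> jog_arm:
  targets:
    - [0,0,0,0,0,0,0.6]
    - [0,0,0,0,0,0,0.4]
    - [0,0,0,0,0,0,0.2]
    - [0,0,0,0,0,0,0.2]
    - [0,0,0,0,0,0,0.2]

```text
t: 14.5
tool_pos: [0.4654, 0.1992, 0.0626]
orientation: [-0.199, 1.56, 0.196]
force: [-0.3, 0.2, 0.1]
opening: 0.0684
```

>>> jog_arm:
  targets:
    - [0,0,0,0,0,0,0.2]
    - [0,0,0,0,0,0,0.2]
    - [0,0,0,0,0,0,0.2]

```text
t: 14.88
tool_pos: [0.4654, 0.1992, 0.0626]
orientation: [-0.199, 1.56, 0.196]
force: [-0.4, -0.0, 0.3]
opening: 0.0744
```

```bash
python3 - <<'E'
from h import *
where()
E
```

```text
t 14.88 pin(s,lat,z) [80.4  0.8 81.2] stub [-75.6   0.5  81.6] tilt 0.14 yaw 104.41 F s,l,z [ 0.06 -0.37  0.32] M [-0.03  0.01 -0.  ] open 0.0744
```

Open and clear, with no force. Going straight up, then stepping aside to look.

>>> jog_arm:
  targets:
    - [-3,0,0,0,0,0,0.2]
    - [-7,0,0,0,0,0,0.2]
    - [-12,0,0,0,0,0,0.2]
    - [-17,0,0,0,0,0,0.2]
    - [-20,0,0,0,0,0,0.2]

```text
t: 15.5
tool_pos: [0.4658, 0.1998, 0.2659]
orientation: [-0.198, 1.556, 0.196]
force: [-0.1, 0.3, 0.2]
opening: 0.0739
```

>>> jog_arm:
  targets:
    - [0,-3,0,0,0,0,0.2]
    - [0,-6,0,0,0,0,0.2]
    - [0,-6,0,0,0,0,0.2]
    - [0,-6,0,0,0,0,0.2]

```text
t: 16.0
tool_pos: [0.4805, 0.1421, 0.2659]
orientation: [-0.198, 1.557, 0.196]
force: [0.0, -0.2, -0.1]
opening: 0.0742
```

```bash
python3 - <<'E'
from h import *
c=cam('wrist'); save('wrist12',cv2.resize(c['frame'][0:240,180:390],None,fx=2.8,fy=2.5,interpolation=cv2.INTER_CUBIC))
s=cam('side'); save('side12',s['frame'])
show()
E
```

```text
t 16.1 pos [0.4804 0.1424 0.2659] F [0.36 0.03 0.58] M [-0.04  0.09  0.02] open 0.0745 q [ 0.187 -0.16   1.69  -0.002  1.606 -0.065]
x [ 0.005 -0.001 -1.   ] y [-0.249  0.968 -0.002] z [0.968 0.249 0.005]
```

View pics/wrist12.png

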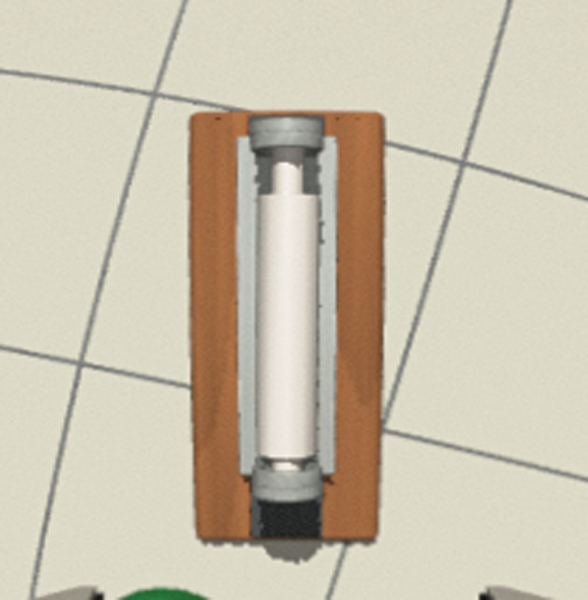

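View pics/side12.png

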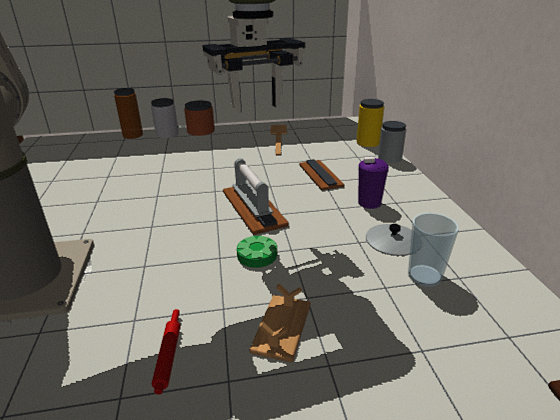

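The wrist crop shows the roller level between both cups: barrel from row 193 to row 460, pin in the far cup (288,150), stub in the near cup (288,465). The side view shows nothing else moved. I'll check the numbers.

```bash
python3 - <<'E'
from h import *
c=load('wrist'); pt=lambda x,y:(180+(x+.5)/2.8-.5,(y+.5)/2.5-.5)
a=wonz(c,*pt(288,193),.093);b=wonz(c,*pt(288,459),.093);
for n,X in (('far barrel',a),('near barrel',b),('farout',wonz(c,*pt(287,117),.099)),('nearout',wonz(c,*pt(288,501),.099)),('farrim',wonz(c,*pt(287,151),.099))): print(n,np.round(1000*np.array([(X-M)@U,(X-M)@L]),1))
for x in (258,318): print(np.round(1000*((wonz(c,*pt(x,205),.081)-M)@L),1),np.round(1000*((wonz(c,*pt(x,450),.081)-M)@L),1))
E
```

```text
far barrel [48.9  0.5]
near barrel [-63.3   0.4]
farout [80.2  0.2]
nearout [-80.3   0.3]
farrim [65.7  0.2]
-10.8 -11.4
11.9 12.2
```

```bash
python3 - <<'E'
from plant import ticket
print(ticket.close_job())
E
```

```text
the job is handed in; nothing more can be done
None
```

The white roller is back in the larger holder with both ends fully home in the cups. I let go and handed the job in at about 16 s of the 48 s allowed.

**What I did:** I picked the roller off its rest, put the sprung pin into the far cup with the roller tilted 15°, and felt the floor at about 4 N. I then pushed the pin in about 16 mm (about 10 N, short of the 21 mm stop), swung the stub down and let it spring into the near cup. After that I lowered the roller to its seated height and opened the gripper.

**Last checks:** These come from the final wrist picture:
- The barrel measures 112 mm and lies level and centred to within 0.5 mm sideways.
- The stub tip is at the near cup's floor (-75.3 mm measured, -75 mm expected).
- The pin is pushed in 5.9 mm; about 6 mm was expected.
- The gripper reads no load, and the other things on the shelf look unmoved in the side view.

**Disagreements:**
- At full squeeze the force reading suggested about 14–15 mm of compression, against about 16 mm by geometry. Either was enough to clear the rim and well short of the stop.
- The pin touched the cup floor about 1.7 mm before the camera estimate, within the calibration error.

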